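Rock the stuck stopper out of the squat pigment jar

ROBOT

A 6-joint arm with a two-finger parallel gripper is mounted at the origin on the work surface. World frame = base frame: x ahead of the robot, y to its left, z up, the work surface at z = 0. Lengths are in mm, angles in rad, forces in N, time in s.
With the tool pointing down it reaches from about 350 to 775 mm from the base axis. Payload 7.3 kg.
Tool frame: the origin (TCP) lies at the very end of the fingers, on their centre line; the grasp point (between the pads) lies 19 mm behind it; z points along the fingers, x is the direction in which the jaws open and shut, and the axes are right-handed (so a half turn about z gives the same grasp; the last joint's range is limited). The gripper opens to 92 mm and grips with 3 to 60 N. Pads are 19 mm wide; open, the fingers measure 130 mm over their backs; the gripper's body (75 mm by 190 mm) begins 47 mm behind the grasp point.
Start: joints at [-1.391, 0.342, 1.524, -0, 1.275, -0.146], TCP at [168.058, -497.395, 226.741] pointing down, gripper open.
Joint ranges: [-2.53, 2.53], [-0.77, 2.02], [0.04, 2.7], [-1, 4.14], [0.28, 2.66], [-3.11, 3.11]. Speed limits (rad/s): [2.57, 2.57, 3.14, 3.14, 3.14, 3.14].

INTERFACE

Orientations are given as [roll, pitch, yaw] about the fixed x, y, z axes, in that order (R = Rz(yaw) Ry(pitch) Rx(roll)).
In Python, from plant import bot, capture, camera_params gives the robot as it stands.
- The arm moves only by the shell command python3 -m jog 'ROWS' [OPENING]. ROWS is a JSON object of lists of equal length, an entry for each row: "xyz": the shift along the world's x, y, z as a fraction of full scale, a list of three; "angular": the turn, a rotation vector about the world's x, y, z as a fraction of full scale, a list of three. In form: {"xyz": [[x, y, z], ...], "angular": [[wx, wy, wz], ...]}. A call has 1 to 10 rows; each row shifts and turns the pose as measured when the row begins; what a row does not reach is not made up. Full scale, the value 1, is 2 cm for a shift and 6 degrees for a turn. A row lasts 1/10 s, in which the tool goes at most 50 mm and 8.59 degrees, less where a joint would pass 70% of its speed; a pose out of reach is approached as far as the arm can. A call with a number of a shift or a turn outside -1 to 1 is refused whole. A call with a gripper value outside its range is refused whole. OPENING is the closure, from -1 (fully open) to 1 (shut), set as the call begins (- or left out, the last holds). The fingers move at their own pace and stop on an object; the grip force is fixed at half the most. Time passes only in rows, so rows that do not move let the fingers close. It gives the time, the measured TCP pose, the force and the opening at its end, in the units of the state.
- bot.get_obs(): the state, without advancing time (a new reading comes with each control period).
- capture(name): name is "scene" or "top" or "wrist"; returns the picture (384x512x3 uint8, red, green, blue); there is no depth.
- camera_params(name): a dict with "fx", "fy", "cx", "cy" (pixels), "k1" (the pictures are not rectified: a ray, as slopes to the right and down, at radius r is drawn at 1 + k1 r^2 times it, then the intrinsics apply), "rvec" (rotation vector, rad) and "tvec" (3), from world to camera coordinates, as OpenCV has them. Camera axes: x right, y down, z forward; pixel columns grow to the right and rows downward; lengths in mm; the calibration is good to about 2 mm. A picture is of the moment at which its call begins: read the wrist's pose just before it. camera_params takes no time and is no camera call; for the wrist camera it gives the pose at the moment of the call.
- bot.close_job(): hands the job in, once; it reports no verdict.
The state is a dict: "time": time; "joint_positions": joint angles; "dq": joint speeds; "tau": joint torques, N m; "tool_pos": TCP position; "tcp_rot": TCP orientation; "contact_force": force on the tool from outside, world axes, zero at the start; "moment": the same for the moment, N m; "grip_width": finger opening in mm.
Only numpy, scipy, OpenCV 4.12 (cv2) and the standard library are available. Lean on these libraries where they do the work, as an engineer would, in place of code of your own. Each camera call takes 0.05 s, during which the arm holds its last target.

TASK

The stopper of the squat white jar is stuck fast. Grip its wooden knob and rock it side to side, easing it up, until it comes out of the neck; a straight pull only lifts the jar, which must stay standing on the table where it is, and nothing else may be disturbed. Finish still holding the stopper upright over the mouth and just clear of it, about a finger's breadth above the rim, so that it can drip back into the jar: do not put it down or let go.

Things in the scene. Friction and masses are not known exactly. Their poses are not given: they have to be found in the camera images.
- jar: The squat jar: glazed white stoneware, 124 mm across and 104 mm high to the rim, with a short neck 55 mm across outside. Loose on the table, about 1.15 kg (1.0 to 1.3). Origin: centre of its underside; z up. Plain all round.
- jar_mouth (a point): Centre of the squat jar's mouth, in the plane of its rim (104 mm above the underside). Bore 41 mm; a sprung rubber lining 2 to 11 mm below the rim grips the plug. It resists a straight pull with 23 to 30 N, over twice the jar's weight, so that the jar comes up too; but while the stopper is being leaned to and fro, its two sides slide opposite ways and it rises against only a few newtons.
- stopper: The squat jar's stopper, 45 g, plain all round about its z axis: a wooden flange 50 mm across, 5 mm thick, that rests on the rim; a wooden knob 32 mm across above it, to 43 mm over the flange's underside; below the flange a cork plug 32 mm across, 24 mm long. Origin: centre of the flange's underside, at the middle of the jar's mouth when fully in; z up along the knob.
- stopper_knob (a point): Centre of the stopper's knob, 27 mm above the flange's underside and 22 mm above the flange's top: where to grip (32 mm wide, clear on all sides above the rim). There is room to lean the stopper about 10 degrees (0.17 rad) any way; from home the flange's edge then pivots on the rim, raising its middle by 25 mm times the lean in rad.
- stopper_tip (a point): Centre of the bottom face of the stopper's plug, 24 mm below the flange's underside. Rocking brings the stopper up a millimetre or two with each lean; it is loose once it has come up 19 mm from home, and out of the mouth altogether at 24 mm.
- tall_jar: Bystander: tall slim stoneware jar, 72 mm across and 130 mm high, with a wooden stopper like the squat jar's; 173 mm high in all. Not to be touched. Origin: centre of its underside.
- glass_a: Bystander: straight drinking glass, 58 mm across, 105 mm high, with a dark stirring stick standing in it to 152 mm. Origin: centre of its underside.
- glass_b: Bystander: another such glass with a stick.
- glass_c: Bystander: another such glass with a stick.
- squeeze_bottle: Bystander: plastic squeeze bottle with a nozzle, 74 mm across, 182 mm high. Origin: centre of its underside.
- dropper_bottle: Bystander: small dropper bottle, 30 mm across, 72 mm high, standing beside the squat jar, on the side away from the robot. Origin: centre of its underside.
- tube_a: Bystander: paint tube lying beside the squat jar on the robot's side, about 105 mm long, 28 mm wide, 22 mm high. Origin: under its middle.
- tube_b: Bystander: another such paint tube.
Mind the look-alikes: they are no part of the job. Leave any blue, green or turquoise look-alike of the jar alone.

How it is judged (in metres and radians):
On the way, in this order (a step that is already met when the one before it is completed fails the run):
1. the stopper, still in the neck, is leaned to one side (2.5 degrees or more against the jar) (angle between the z axis of stopper and the z axis of jar, either way round above 0.045 rad and z of stopper_tip in the frame of jar below 0.099 m), for 0.05 s.
2. it comes back through the upright, still in the neck (angle between the z axis of stopper and the z axis of jar, either way round below 0.03 rad and z of stopper_tip in the frame of jar below 0.099 m).
3. it is leaned over again while still in the neck (all of step 1), for 0.05 s.
At the end, for the whole second after the job is handed in: The fingers hold the stopper, still and upright within 11 degrees, over the jar's mouth (within 20 mm of its middle), the plug's bottom 3 to 35 mm above the rim and touching nothing of the jar; the jar stands flat on the table within 40 mm of where it was, touched by nothing of the robot (z of stopper_tip in the frame of jar between 0.107 and 0.139 m and horizontal distance between stopper_tip and jar_mouth below 0.02 m and angle between stopper's own z axis and vertical below 0.2 rad and linear speed of stopper below 0.03 m/s and contact force between the fingers and stopper above 1 N and contact force between each of stopper, the arm, the fingers and jar below 0.1 N and height (world z) of jar below 0.003 m and angle between jar's own z axis and vertical below 0.03 rad and linear speed of jar below 0.02 m/s and distance of jar from where it was at the start of the episode below 0.04 m); the arm keeps its last pose, push and grip.
It fails at once if the jar is lifted or tipped (6 mm or more at the middle of its base, or 9 degrees) or shifted by more than 40 mm (height (world z) of jar above 0.006 m or angle between jar's own z axis and vertical above 0.157 rad or distance of jar from where it was at the start of the episode above 0.04 m).
It fails at once if a bystander is shifted by more than 20 mm or tipped over (beyond 29 degrees) (distance of any of tall_jar, glass_a, glass_b, glass_c, squeeze_bottle, dropper_bottle, tube_a, tube_b from where it was at the start of the episode above 0.02 m or angle between any of tall_jar, glass_a, glass_b, glass_c, squeeze_bottle, dropper_bottle, tube_a, tube_b's own z axis and vertical above 0.5 rad).
It also fails if it takes over 45 s, if anything falls off the work surface, if the arm or the gripper's body presses on something with over 40 N, if the wrist force passes 120 N, or if a joint passes its speed limit or range.

## Working session

There is one attempt and no reset: what is moved stays moved. The work goes in short steps, Python scripts to look and compute and a shell command to move; the robot and the scene stay as the last step left them, time stands still between calls to the robot, and variables do not carry over. Pictures are saved under pics/ and viewed, and the job is handed in when it is done.

```bash
ls; mkdir -p pics; python3 - <<'E'
from plant import bot,capture,camera_params
import cv2
print(bot.get_obs())
for n in("scene","top"):
    cv2.imwrite(f"pics/{n}0.png",cv2.cvtColor(capture(n),cv2.COLOR_RGB2BGR)); print(camera_params(n))
E
```

```text
pics
{'time': 0.0, 'joint_positions': array([-1.39099596e+00,  3.42734771e-01,  1.52497198e+00, -4.20205796e-06,
        1.27539706e+00, -1.46031658e-01]), 'dq': array([ 1.29341510e-04,  1.96806339e-03, -1.59669156e-03, -3.38156225e-04,
        1.00234532e-03, -3.03020200e-05]), 'tau': array([-2.66489078e-03, -4.31247640e+01, -2.44207907e+01,  7.16361590e-02,
        5.58827980e-02, -1.12232040e-04]), 'tool_pos': array([ 167.98532616, -496.99161752,  226.05442503]), 'tcp_rot': array([-3.14137674e+00,  1.49565728e-03, -1.24496291e+00]), 'contact_force': array([-0.67913527, -0.45743087, -0.55888588]), 'moment': array([ 0.03193739, -0.02607343,  0.00639624]), 'grip_width': 91.88574663084187}
{'fx': 492.84721678346466, 'fy': 492.84721678346466, 'cx': 254.62739227506898, 'cy': 185.63581694721105, 'k1': 0.028036585931291037, 'rvec': array([ 1.83361254,  1.50040456, -0.67081379]), 'tvec': array([-121.85234931, -246.52399588, 1879.87852333])}
{'fx': 394.6983415028551, 'fy': 394.6983415028551, 'cx': 254.36665522111858, 'cy': 187.97565687467642, 'k1': -0.027105870827790698, 'rvec': array([ 2.14310807, -2.08199013,  0.21752533]), 'tvec': array([  -2.90906385,  546.94874208, 1400.70906198])}
```

View pics/scene0.png

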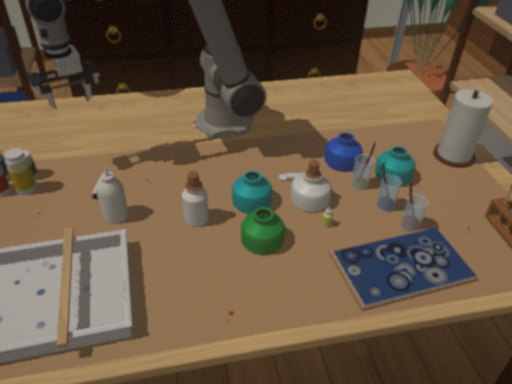

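View pics/top0.png

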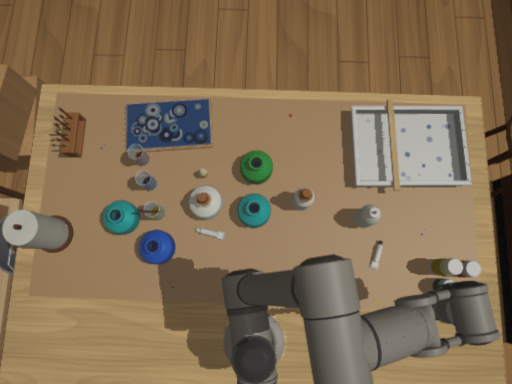

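The squat white jar with its wooden stopper is at scene (312,188) and top (205,202). These could be mistaken for it:

- the tall white jar, scene (195,205), top (304,197)
- the turquoise jars, scene (252,192) and (396,166)
- the blue jar, scene (343,152)
- the green jar, scene (263,230)
- the squeeze bottle, scene (112,198)

By the description, I choose the jar at (312,188). I'll check it in a close crop.

```bash
cat > h.py <<'E'
import numpy as np,cv2
from plant import bot,capture,camera_params
def ray(p,u,v):
    R=cv2.Rodrigues(p['rvec'])[0]; x=(u-p['cx'])/p['fx'];y=(v-p['cy'])/p['fy']
    a,b=x,y
    for _ in range(30):
        k=1+p['k1']*(a*a+b*b); a,b=x/k,y/k
    return -R.T@p['tvec'], R.T@np.array([a,b,1.])
def onz(p,u,v,z):
    c,d=ray(p,u,v); return c+d*(z-c[2])/d[2]
def tri(l):
    A=np.zeros((3,3));b=np.zeros(3);rs=[ray(*q) for q in l]
    for c,d in rs:
        d=d/np.linalg.norm(d);M=np.eye(3)-np.outer(d,d);A+=M;b+=M@c
    x=np.linalg.solve(A,b)
    return x,[np.linalg.norm(np.cross(x-c,d/np.linalg.norm(d))) for c,d in rs]
def proj(p,X):
    R=cv2.Rodrigues(p['rvec'])[0];q=R@np.asarray(X,float)+p['tvec'];a,b=q[:2]/q[2];k=1+p['k1']*(a*a+b*b)
    return p['fx']*a*k+p['cx'],p['fy']*b*k+p['cy']
def save(n,im): cv2.imwrite(f"pics/{n}.png",cv2.cvtColor(im,cv2.COLOR_RGB2BGR))
E
python3 - <<'E'
from h import *
a=cv2.cvtColor(cv2.imread("pics/scene0.png"),cv2.COLOR_BGR2RGB);b=cv2.cvtColor(cv2.imread("pics/top0.png"),cv2.COLOR_BGR2RGB)
A=a[145:245,262:362];B=b[150:250,155:255]
save("crop0",np.hstack([cv2.resize(x,(400,400),interpolation=cv2.INTER_CUBIC) for x in(A,B)]))
for im,(x0,x1,y0,y1) in((a,(300,325,155,185)),(b,(190,220,185,215))):
    s=cv2.cvtColor(im[y0:y1,x0:x1],cv2.COLOR_RGB2HSV)
    m=((s[...,1]>100)&(s[...,0]<20)).astype(np.uint8)
    n,l,st,c=cv2.connectedComponentsWithStats(m)
    for i in range(1,n):
        if st[i,4]>8: print(st[i]+[x0,y0,0,0,0],c[i]+[x0,y0])
E
```

```text
[300 155  25  23 490] [312.08571429 164.99183673]
[197 193  13  13 128] [202.953125 198.65625 ]
```

View pics/crop0.png

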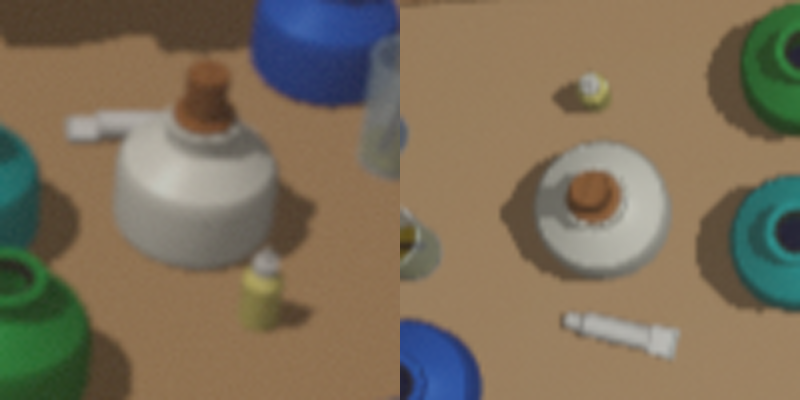

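The crop shows a white body with a wooden stopper, the dropper bottle beyond it and a tube on the robot's side, as described. The knob top is at about scene (314.2,162) and top (203,196.7).

```bash
python3 - <<'E'
from h import *
s,t=camera_params("scene"),camera_params("top")
x,e=tri([(s,314.2,162.2),(t,203,196.8)]);print("knobtop tri",x,e)
print(onz(s,314.2,162.2,147),onz(t,203,196.8,147))
print("flange",onz(t,203.8,199.3,109)) 
def T(cx,cy): return 155+(cx-400)/4-.4,150+cy/4-.4
def S(cx,cy): return 262+cx/4-.4,145+cy/4-.4
print("jar",onz(t,*T(602,208),60))
print("jar edges top",onz(t,*T(536,208),60),onz(t,*T(669,208),60))
print("dropper top",onz(t,*T(590,83),72)); print("dropper",tri([(s,*S(266,258)),(t,*T(590,83))]))
print("tube",onz(t,*T(565,320),11),onz(t,*T(675,343),11))
for n,u,v in(("ga",135,150),("gb",145,178),("gc",151,207)): print(n,onz(t,u,v,105))
print("scene gl",onz(s,364,172,50),onz(s,390,192,50),onz(s,414,212,50))
print("turq rim",onz(t,254.5,208,104),"blue",onz(t,155,247,104),'green',onz(t,256,163,104))
w=camera_params("wrist");print(w['rvec'],w['tvec'],w['fx'],w['k1'])
R=cv2.Rodrigues(w['rvec'])[0];print(-R.T@w['tvec'],R)
E
```

```text
knobtop tri [492.64331344 192.02253633 147.58560756] [np.float64(3.751910916559084), np.float64(3.751910916559047)]
[492.01781036 196.21009466 147.        ] [491.73753706 188.42844705 147.        ]
flange [489.74515017 190.24346735 109.        ]
jar [489.93473313 191.52992026  60.        ]
jar edges top [488.16106739 251.89858374  60.        ] [491.72919141 130.2860471   60.        ]
dropper top [604.29645312 207.37641125  72.        ]
dropper (array([607.3051463 , 210.0127876 ,  61.38690281]), [np.float64(1.1601911440753478), np.float64(1.1601911440754742)])
tube [391.4087162  226.67340638  11.        ] [373.07940324 123.18142223  11.        ]
ga [665.39264691 451.92152824 105.        ]
gb [561.7929433  406.28686066 105.        ]
gc [457.33733714 376.04319161 105.        ]
scene gl [450.71620629 385.50185104  50.        ] [557.64026243 427.26105873  50.        ] [653.94763028 459.44964383  50.        ]
turq rim [464.6844645   10.19865564 104.        ] blue [317.8958241  351.06968505 104.        ] green [629.3047266    9.48250262 104.        ]
[-2.36077972  1.69107229  0.24211191] [-524.64185228  -36.68064353  391.67912095] 320.56618749368954 0.01996943042125437
[ 238.64703313 -473.83129053  385.40702934] [[ 0.3215131  -0.94690309 -0.00196832]
 [-0.90941617 -0.3093625   0.27795155]
 [-0.26380211 -0.08757504 -0.96059308]]
```

Jar is at about (490,191): its width comes out at 122 mm and the knob top at z≈147, which matches the sizes given. I'll travel at about z 245, above everything in the scene.

```bash
python3 -m jog '{"xyz":[[0.6,1,0.2],[0.6,1,0.2],[0.6,1,0.2],[0.6,1,0.1],[0.6,1,0.1],[0.6,1,0.1],[0.6,1,0],[0.6,1,0],[0.6,1,0],[0.6,1,0]],"angular":[[0,0,0],[0,0,0],[0,0,0],[0,0,0],[0,0,0],[0,0,0],[0,0,0],[0,0,0],[0,0,0],[0,0,0]]}' -1
```

```text
time: 1.1
tool_pos: [289.1, -289.1, 240.7]
tcp_rot: [3.141, 0.01, -1.25]
contact_force: [-0.1, 0.2, -0.2]
grip_width: 91.7
```

```bash
python3 -m jog '{"xyz":[[0.5,1,0],[0.5,1,0],[0.5,1,0],[0.5,1,0],[0.5,1,0],[0.5,1,0],[0.5,1,0],[0.5,1,0],[0.5,1,0],[0.5,1,0]],"angular":[[0,0,0],[0,0,0],[0,0,0],[0,0,0],[0,0,0],[0,0,0],[0,0,0],[0,0,0],[0,0,0],[0,0,0]]}'; python3 -m jog '{"xyz":[[0.5,1,0],[0.5,1,0],[0.5,1,0],[0.4,1,0],[0.4,1,0],[0.4,1,0],[0,0,0]],"angular":[[0,0,0],[0,0,0],[0,0,0],[0,0,0],[0,0,0],[0,0,0],[0,0,0]]}'
```

```text
time: 2.1
tool_pos: [390.6, -78.7, 238.4]
tcp_rot: [3.138, 0.014, -1.251]
contact_force: [-0.6, -0.2, 0.9]
grip_width: 91.8
time: 2.8
tool_pos: [445.5, 48.9, 236.4]
tcp_rot: [3.134, 0.017, -1.248]
contact_force: [-0.0, -1.1, 0.8]
grip_width: 91.8
```

```bash
python3 -m jog '{"xyz":[[0.2,1,0],[0.2,1,0],[0.2,1,0],[0.2,1,0],[0.2,1,0],[0.2,1,0],[0,0,0]],"angular":[[0,0,0],[0,0,0],[0,0,0],[0,0,0],[0,0,0],[0,-0.1,0],[0,-0.1,0]]}'; python3 - <<'E'
from h import *
import pickle
o=bot.get_obs();p=camera_params("wrist");im=capture("wrist");save("w1",im);pickle.dump(p,open("w1.pkl","wb"))
t=capture("top");save("t1",t[100:300,80:330]);s=capture("scene");save("s1",cv2.resize(s[120:260,230:430],None,fx=4,fy=4))
print(o['tool_pos'],o['tcp_rot'],proj(p,(490,191,147)),proj(p,(490,191,104)))
E
```

```text
time: 3.5
tool_pos: [468.2, 168.1, 234.3]
tcp_rot: [-3.135, 0.009, -1.249]
contact_force: [-0.5, -0.4, -0.5]
grip_width: 92.1
[468.1717347  168.05334655 234.29061607] [-3.13505622  0.00861431 -1.24920676] (np.float64(240.6831323963719), np.float64(159.9220039460859)) (np.float64(243.74994137558355), np.float64(151.3426100560977))
```

View pics/w1.png

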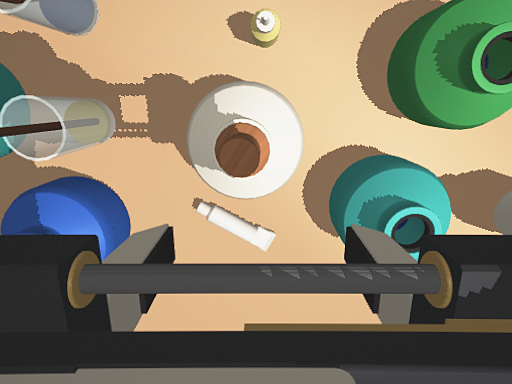

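View pics/s1.png

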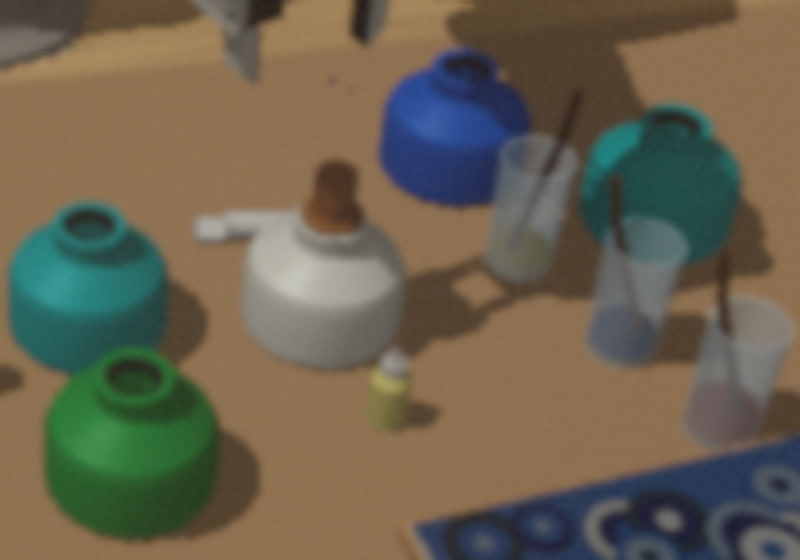

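The wrist view shows the knob at about (243,152) on the white jar, with the tube and dropper clear. I'll segment the knob top.

```bash
python3 - <<'E'
from h import *
import pickle
p=pickle.load(open("w1.pkl","rb"));im=cv2.imread("pics/w1.png")[80:205,180:310]
hsv=cv2.cvtColor(im,cv2.COLOR_BGR2HSV)
m=((hsv[...,1]>110)&(hsv[...,0]<20)).astype(np.uint8)
n,l,st,c=cv2.connectedComponentsWithStats(m)
i=1+np.argmax(st[1:,4]);print(st[i],c[i]+[180,80])
m2=((hsv[...,1]<60)&(hsv[...,2]>120)).astype(np.uint8)
n,l,st,c=cv2.connectedComponentsWithStats(m2);i=1+np.argmax(st[1:,4]);(x,y),r=cv2.minEnclosingCircle(np.argwhere(l==i)[:,::-1].astype(np.float32));print(x+180,y+80,r, onz(p,x+180,y+80,60))
cv2.imwrite("pics/w1c.png",cv2.resize(im,None,fx=5,fy=5,interpolation=cv2.INTER_CUBIC)[:600])
E
```

```text
[  35   43   55   54 2310] [241.86796537 149.66839827]
245.5279312133789 139.03192520141602 59.466156005859375 [495.45368596 193.38209125  60.        ]
```

View pics/w1c.png

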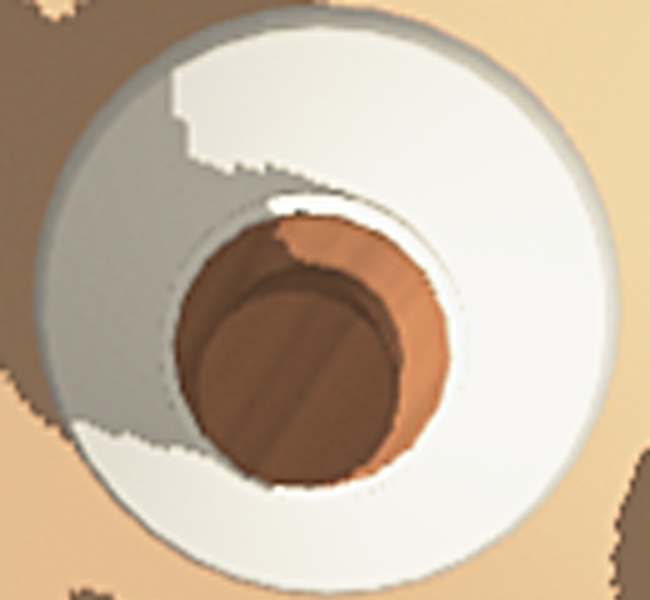

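```bash
python3 - <<'E'
from h import *
import pickle
p=pickle.load(open("w1.pkl","rb"))
a=onz(p,239.7,157.2,147);b=onz(p,242.2,149.6,109);print(a,b)
# knob diameter
print(np.linalg.norm(onz(p,219.6,157.2,147)-onz(p,259.8,157.2,147)))
t=camera_params("top");print(tri([(p,239.7,157.2),(t,203,196.8)]))
E
```

```text
[491.79991094 192.37425068 147.        ] [491.8796284  192.76204374 109.        ]
31.31194043163168
(array([491.78148621, 190.65482539, 143.65618906]), [np.float64(1.8566288881322526), np.float64(1.8566288881322133)])
```

```bash
python3 -m jog '{"xyz":[[0.3,0.3,0],[0.3,0.3,0],[0.3,0.3,0],[0.28,0.3,-0.6],[0,0,-0.8],[0,0,-0.8],[0,0,-0.3],[0,0,0]],"angular":[[0,0,-0.77],[0,0,-0.77],[0,0,-0.77],[0,0,-0.77],[0,0,0],[0,0,0],[0,0,0],[0,0,0]]}'; python3 -c "
from plant import bot;o=bot.get_obs();print(o['joint_positions'],o['contact_force'],o['moment'],o['tool_pos'],o['tcp_rot'])"
```

```text
time: 4.45
tool_pos: [492.2, 181.0, 184.3]
tcp_rot: [-3.136, 0.005, -1.597]
contact_force: [0.9, -0.1, -0.4]
grip_width: 91.9
[0.20367069 0.3754047  1.59793149 0.00428725 1.16187858 1.79862509] [ 0.93288836 -0.0594972  -0.43455353] [-0.02407812  0.07706974  0.02112947] [492.24229813 180.95510011 184.28186392] [-3.13627374  0.0052824  -1.5966325 ]
```

```bash
python3 -m jog '{"xyz":[[0,0.3,0],[0,0.25,0],[0,0,-0.5],[0,0,-0.5],[0,0,0]],"angular":[[0,0,0],[0,0,0.2],[0,0,0],[0,0,0],[0,0,0]]}'; python3 - <<'E'
from h import *
import pickle
o=bot.get_obs();p=camera_params("wrist");im=capture("wrist");save("w2",im);pickle.dump(p,open("w2.pkl","wb"))
print(o['tool_pos'],o['tcp_rot'])
E
```

```text
time: 4.95
tool_pos: [493.2, 192.5, 165.1]
tcp_rot: [-3.132, 0.006, -1.574]
contact_force: [0.4, 0.4, 1.1]
grip_width: 91.4
[493.24900467 192.47283094 165.11138701] [-3.13242395  0.00609492 -1.5741711 ]
```

View pics/w2.png

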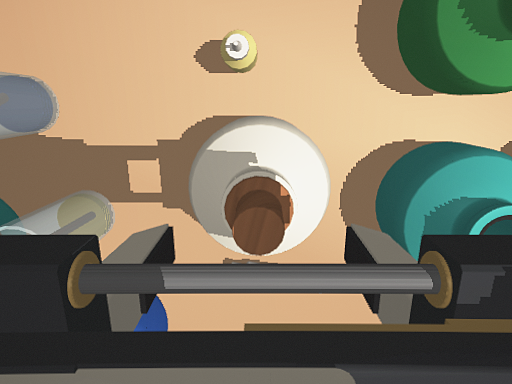

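The knob top is at about (259,229), midway between the finger inner faces at about 174 and 345.

```bash
python3 - <<'E'
from h import *
import pickle
p=pickle.load(open("w2.pkl","rb"));im=cv2.imread("pics/w2.png")[150:270,200:320]
cv2.imwrite("pics/w2c.png",cv2.resize(im,None,fx=5,fy=5,interpolation=cv2.INTER_CUBIC))
print(onz(p,259,229,147),onz(p,259,208,109))
E
```

```text
[492.38553774 192.11495157 147.        ] [492.64155938 192.39200848 109.        ]
```

View pics/w2c.png

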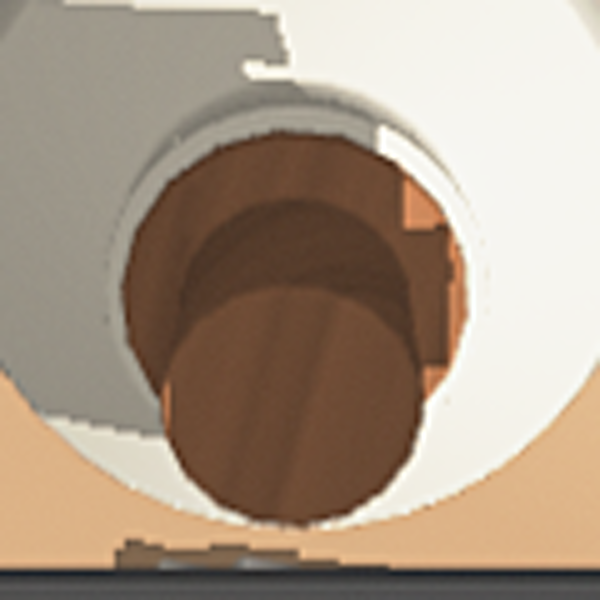

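```bash
python3 -m jog '{"xyz":[[0,0,-0.6],[0,0,-0.6],[-0.05,0,-0.6],[0,0,-0.5],[0,0,-0.1],[0,0,0]],"angular":[[0,0,0],[-0.08,0,0],[0,0,0],[0,0,0],[0,0,0],[0,0,0]]}'
```

```text
time: 5.6
tool_pos: [492.0, 192.2, 112.6]
tcp_rot: [-3.133, -0.004, -1.574]
contact_force: [0.1, -0.1, 0.2]
grip_width: 92.1
```

```bash
python3 -m jog '{"xyz":[[0,0,0],[0,0,0.02],[0,0,0],[0,0,0.02],[0,0,0],[0,0,0]],"angular":[[0,0,0],[0,0,0],[0,0,0],[0,0,0],[0,0,0],[0,0,0]]}' 1
```

```text
time: 6.2
tool_pos: [493.2, 192.4, 115.2]
tcp_rot: [-3.13, -0.003, -1.575]
contact_force: [-0.2, -0.4, -0.1]
grip_width: 48.0
```

```bash
python3 -m jog '{"xyz":[[-0.03,0,-0.08],[0,0,0]],"angular":[[0,0,0],[0,0,0]]}';python3 -m jog '{"xyz":[[0,0,0],[0,0,0]],"angular":[[0,0,0],[0,0,0]]}';python3 -m jog '{"xyz":[[0,0,0],[0,0,0]],"angular":[[0,0,0],[0,0,0]]}'
```

```text
time: 6.4
tool_pos: [492.6, 192.6, 113.6]
tcp_rot: [-3.129, -0.003, -1.575]
contact_force: [-0.6, 7.9, 5.3]
grip_width: 32.4
time: 6.6
tool_pos: [492.6, 193.2, 113.6]
tcp_rot: [-3.129, -0.002, -1.575]
contact_force: [-0.2, -0.6, 1.1]
grip_width: 31.2
time: 6.8
tool_pos: [492.6, 193.1, 113.6]
tcp_rot: [-3.129, -0.002, -1.575]
contact_force: [-0.1, 1.6, 0.4]
grip_width: 31.4
```

```bash
python3 -m jog '{"xyz":[[0,-0.03,0.05],[0,-0.03,0.05]],"angular":[[0.38,0,0],[0.38,0,0]]}'
```

```text
time: 7.0
tool_pos: [492.5, 192.4, 115.3]
tcp_rot: [-3.129, 0.078, -1.572]
contact_force: [1.5, 0.8, -3.3]
grip_width: 31.1
```

```bash
python3 -m jog '{"xyz":[[0,-0.03,0.06]],"angular":[[0.38,0,0]]}';python3 -m jog '{"xyz":[[0,0.03,0.04],[0,0.03,0.04]],"angular":[[-0.38,0,0],[-0.38,0,0]]}'
```

```text
time: 7.1
tool_pos: [492.4, 191.7, 116.3]
tcp_rot: [-3.13, 0.119, -1.571]
contact_force: [0.8, 0.5, -3.3]
grip_width: 31.4
time: 7.3
tool_pos: [492.5, 191.3, 117.5]
tcp_rot: [-3.131, 0.04, -1.576]
contact_force: [0.1, 6.1, -3.1]
grip_width: 31.8
```

```bash
python3 -m jog '{"xyz":[[0,0.04,0.04],[0,0.04,0.04]],"angular":[[-0.38,0,0],[-0.38,0,0]]}';python3 -m jog '{"xyz":[[0,0.04,0.05],[0,0.04,0.05]],"angular":[[-0.38,0,0],[-0.38,0,0]]}'; python3 - <<'E'
from h import *
s=capture("scene");save("s3",cv2.resize(s[145:235,262:372],None,fx=6,fy=6,interpolation=cv2.INTER_CUBIC))
o=bot.get_obs();print(o['contact_force'],o['tool_pos'])
E
```

```text
time: 7.5
tool_pos: [492.3, 192.8, 118.3]
tcp_rot: [-3.131, -0.042, -1.578]
contact_force: [0.7, 1.5, -5.1]
grip_width: 31.3
time: 7.7
tool_pos: [492.3, 194.6, 119.5]
tcp_rot: [-3.131, -0.125, -1.578]
contact_force: [1.8, 2.0, -4.7]
grip_width: 31.5
[-0.36296181 -0.34783707  2.19658392] [492.22774675 195.1473235  119.63247475]
```

View pics/s3.png

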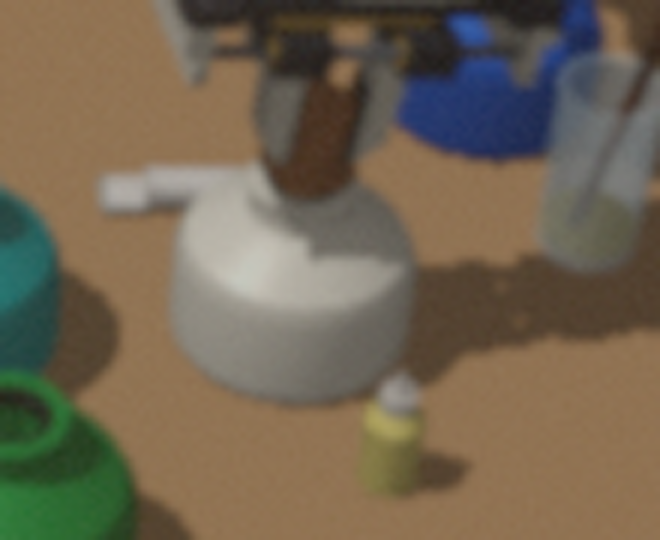

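```bash
python3 -m jog '{"xyz":[[0,-0.05,0.03],[0,-0.05,0.04],[0,-0.05,0.04]],"angular":[[0.38,0,0],[0.38,0,0],[0.38,0,0]]}';python3 -m jog '{"xyz":[[0,-0.05,0.04],[0,-0.05,0.04],[0,-0.05,0.04]],"angular":[[0.38,0,0],[0.38,0,0],[0.38,0,0]]}'
```

```text
time: 8.05
tool_pos: [492.1, 193.1, 120.5]
tcp_rot: [-3.132, -0.004, -1.572]
contact_force: [0.4, 1.0, -5.6]
grip_width: 31.5
time: 8.35
tool_pos: [492.0, 189.7, 122.1]
tcp_rot: [-3.132, 0.121, -1.572]
contact_force: [1.2, 1.6, -3.2]
grip_width: 31.5
```

```bash
python3 -m jog '{"xyz":[[0,0.06,0.03],[0,0.06,0.04],[0,0.06,0.04]],"angular":[[-0.38,0,0],[-0.38,0,0],[-0.38,0,0]]}';python3 -m jog '{"xyz":[[0,0.06,0.04],[0,0.06,0.04],[0,0.06,0.04]],"angular":[[-0.38,0,0],[-0.38,0,0],[-0.38,0,0]]}'
```

```text
time: 8.65
tool_pos: [492.6, 191.4, 123.6]
tcp_rot: [-3.131, 0.004, -1.579]
contact_force: [2.3, 3.5, -6.5]
grip_width: 31.2
time: 8.95
tool_pos: [492.5, 195.1, 125.3]
tcp_rot: [-3.131, -0.117, -1.58]
contact_force: [-0.3, 0.8, -4.2]
grip_width: 31.4
```

```bash
python3 -m jog '{"xyz":[[0,-0.05,0.03],[0,-0.06,0.04],[0,-0.06,0.04]],"angular":[[0.38,0,0],[0.38,0,0],[0.38,0,0]]}';python3 -m jog '{"xyz":[[0,-0.06,0.04],[0,-0.06,0.04],[0,-0.06,0.04]],"angular":[[0.38,0,0],[0.38,0,0],[0.38,0,0]]}'
```

```text
time: 9.25
tool_pos: [492.0, 193.2, 126.2]
tcp_rot: [-3.132, 0.005, -1.575]
contact_force: [0.7, 1.1, -5.8]
grip_width: 31.3
time: 9.55
tool_pos: [492.0, 188.7, 127.5]
tcp_rot: [-3.133, 0.13, -1.574]
contact_force: [0.8, 2.1, -2.4]
grip_width: 31.9
```

```bash
python3 -m jog '{"xyz":[[0,0.07,0.03],[0,0.07,0.04],[0,0.07,0.04]],"angular":[[-0.38,0,0],[-0.38,0,0],[-0.38,0,0]]}';python3 -m jog '{"xyz":[[0,0.07,0.04],[0,0.07,0.04],[0,0.07,0.04]],"angular":[[-0.38,0,0],[-0.38,0,0],[-0.38,0,0]]}'; python3 - <<'E'
from h import *
s=capture("scene");save("s4",cv2.resize(s[145:235,262:372],None,fx=6,fy=6,interpolation=cv2.INTER_CUBIC))
E
```

```text
time: 9.85
tool_pos: [492.8, 191.8, 130.6]
tcp_rot: [-3.131, 0.015, -1.581]
contact_force: [-1.5, 4.6, 7.2]
grip_width: 31.3
time: 10.15
tool_pos: [492.7, 195.8, 133.9]
tcp_rot: [-3.129, -0.107, -1.582]
contact_force: [0.1, 0.0, -1.0]
grip_width: 31.5
```

View pics/s4.png

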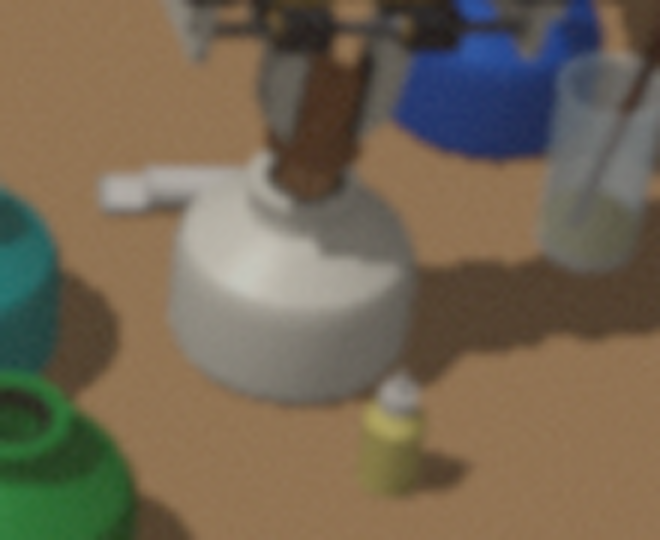

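The stopper is loose: it has come up about 20 mm, the force is near zero and the jar hasn't moved. Next I straighten it up and lift clear.

```bash
python3 -m jog '{"xyz":[[0,-0.06,0.06],[0,-0.06,0.1],[0,-0.05,0.15],[0,0,0.2],[0,0,0.2],[0,0,0.2],[0,0,0.05],[0,0,0],[0,0,0]],"angular":[[0.33,0,0],[0.33,0,0],[0.33,0,0],[0,0,0],[0,0,0],[0,0,0],[0,0,0],[0,0,0],[0,0,0]]}'; python3 - <<'E'
from h import *
import pickle
o=bot.get_obs();p=camera_params("wrist");im=capture("wrist");save("w5",im);pickle.dump(p,open("w5.pkl","wb"))
s=capture("scene");save("s5",cv2.resize(s[135:235,262:372],None,fx=6,fy=6,interpolation=cv2.INTER_CUBIC));t=capture("top");save("t5",cv2.resize(t[150:250,155:255],None,fx=5,fy=5))
print(o['tool_pos'],o['tcp_rot'],o['contact_force'],o['grip_width'])
E
```

```text
time: 11.1
tool_pos: [492.2, 192.8, 153.9]
tcp_rot: [-3.13, 0.0, -1.578]
contact_force: [-1.0, -0.3, -0.4]
grip_width: 31.3
[492.21594598 192.79203671 153.93728794] [-3.13023311e+00  4.80900133e-05 -1.57801110e+00] [-0.96790898 -0.34727823 -0.43469657] 31.318091374549855
```

View pics/s5.png

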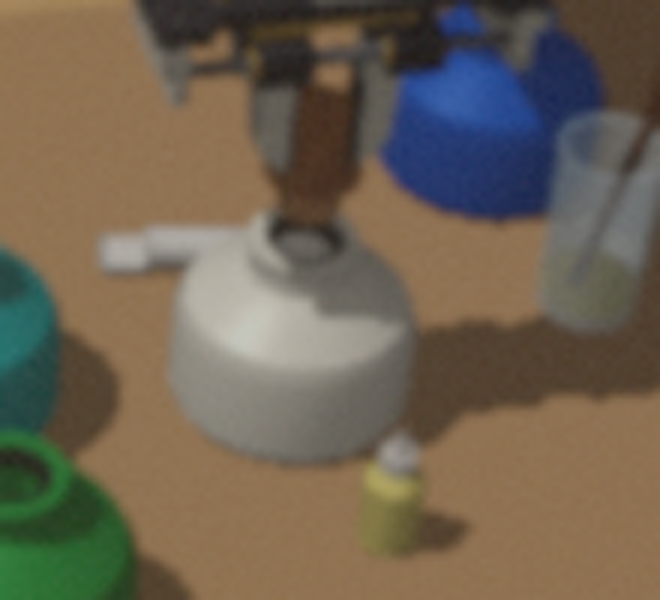

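View pics/w5.png

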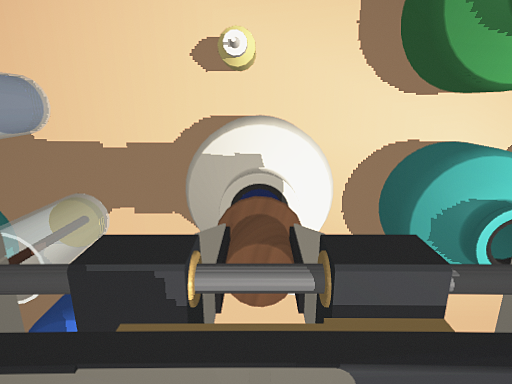

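The stopper is clear of the open mouth. The plug bottom is at about scene-crop (306,222) and the rim hole is centred at about (303,240). I'll check the height and centring numerically.

```bash
python3 - <<'E'
from h import *
import pickle
s=camera_params("scene");p=pickle.load(open("w5.pkl","rb"))
for z in (104,107,112,117,120,125,130): 
    u,v=proj(s,(492.2,192.8,z)); print(z,round((u+.4-262)*6),round((v+.4-135)*6), end=' ; ')
u,v=proj(s,(492.2+16,192.8,120));print("front edge of plug bottom at z120",(u+.4-262)*6,(v+.4-135)*6)
u,v=proj(s,(492.2+16,192.8,110));print("z110",(u+.4-262)*6,(v+.4-135)*6)
print("rim centre from scene",onz(s,262+303/6-.4,135+244/6-.4,104))
im=cv2.imread("pics/w5.png")[100:250,180:340]
w=((cv2.cvtColor(im,cv2.COLOR_BGR2HSV)[...,1]<60)&(im[...,0]>110)).astype(np.uint8)
print("jar body",onz(p,(186+332)/2,188,50))
cv2.imwrite("pics/w5c.png",cv2.resize(im,None,fx=4,fy=4,interpolation=cv2.INTER_CUBIC))
E
```

```text
104 301 235 ; 107 301 230 ; 112 302 222 ; 117 303 214 ; 120 304 210 ; 125 305 202 ; 130 306 194 ; front edge of plug bottom at z120 313.24909257873514 229.56405812419678
z110 311.2323804701882 245.31683966389943
rim centre from scene [499.45774007 191.84729946 104.        ]
jar body [493.52094125 192.41509255  50.        ]
```

View pics/w5c.png

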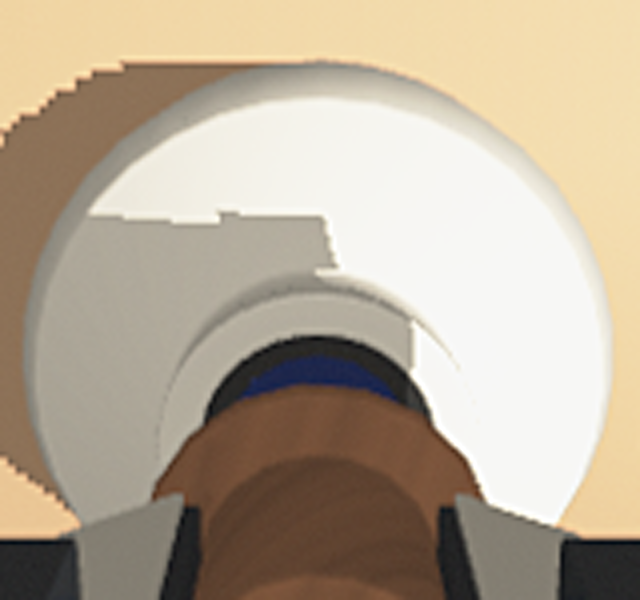

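View pics/t5.png

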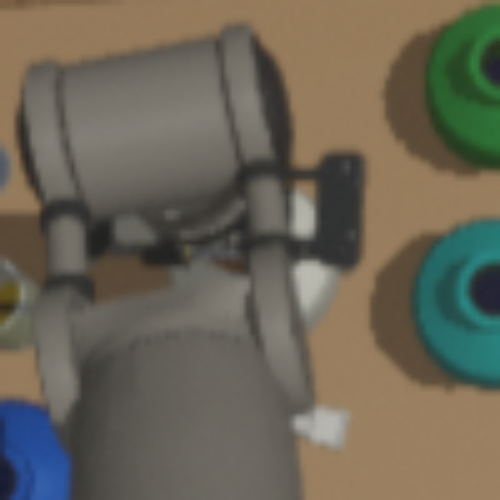

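```bash
python3 - <<'E'
from h import *
import pickle
p=pickle.load(open("w5.pkl","rb"));a=onz(p,259.2,183.9,104);print("bore far edge",a,"centre x",a[0]-20.5)
n=onz(p,259.2,172,104);print("neck far edge centre x",n[0]-27.5)
print(bot.get_obs()['contact_force'],bot.get_obs()['tool_pos'])
E
```

```text
bore far edge [511.00631231 192.10920045 104.        ] centre x 490.5063123122589
neck far edge centre x 491.7298186273457
[-0.14985813 -0.33612416 -0.67970103] [492.14141776 192.68517704 153.76141008]
```

The mouth centre is at about (491,192) and the stopper axis at about (492,193). The plug bottom is about 16 mm above the rim, and everything is still. I'm handing the job in.

```bash
python3 -c "
from plant import bot
print(bot.close_job()); o=bot.get_obs(); print(o['time'],o['tool_pos'],o['grip_width'])"
```

```text
the job is handed in; nothing more can be done
None
the job is handed in; nothing more can be done
```

The stopper is out. I gripped the knob and rocked it through six leans of about ±0.12 rad, easing it up until it came loose. It is still held upright over the mouth, and I handed the job in at about 11.3 s of the 45 s; no verdict came back.

**Last checks before handing in:**
- **Stopper:** Its axis is about 2 mm from the mouth centre, and the tool is within about 0.01 rad of vertical. From the tool pose, the plug's bottom is about 16 mm above the rim.
- **Force:** The tool force is under 1 N. The finger opening is 31.3 mm on the 32 mm knob, so the grip is holding.
- **Jar:** It is still standing where it was, within the 2–4 mm I can measure (before and after estimates differ by that much). The pull stayed under about 7 N throughout.
- **Bystanders:** The ones around the jar look undisturbed in the last pictures. I did not check the tall jar or the squeeze bottle again.

**One disagreement:** The scene camera puts the rim centre about 8 mm further out in x and the plug about 5 mm higher than the wrist camera and tool pose do. Both readings are within the limits, and I went by the wrist camera.

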